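# Clamp the big pearl in the bead vise by its thumbwheel

## Robot

A 6-joint arm with a two-finger parallel gripper is mounted at the origin on the work surface. World frame = base frame: x ahead of the robot, y to its left, z up, the work surface at z = 0. Lengths are in mm, angles in degrees, forces in N, time in s.
With the tool pointing down it reaches from about 375 to 825 mm from the base axis. Payload 5.5 kg.
Tool frame: the origin (TCP) lies midway between the tips of the shut fingers; the grasp point (between the pads) lies 19 mm behind it; z points along the fingers, y is the line along which they close (so a half turn about z gives the same grasp; the last joint's range is limited). The gripper opens to 85 mm and grips with 20 to 120 N. Pads are 22 mm wide; open, the fingers measure 114 mm over their backs; the gripper's body (76 mm by 85 mm) begins 54 mm behind the grasp point. The pads swing forward as they close: fully open they stand 13 mm farther back than shut.
Start: joints at [-70.531, 17.962, -2.699, 69.339, 0, 90], TCP at [199.976, -565.689, 231.299] pointing down, gripper open.
Joint ranges: [-152.73, 152.73], [-39.44, 99.34], [-58.76, 71.6], [-118.89, 123.64], [-81.53, 83.1], [-180, 180]. Speed limits (degrees/s): [136.94, 136.94, 172.46, 180, 180, 180].

## Interface

Orientations are given as [roll, pitch, yaw] about the fixed x, y, z axes, in that order (R = Rz(yaw) Ry(pitch) Rx(roll)).
In Python, from cell import robot gives the robot as it stands.
- The arm moves only by the tool move_arm, never from a script. Its argument "steps" is a list of rows, each a list of 4 numbers: the shift along the tool's x, y, z in mm, then the turn about the tool's z in degrees. In form: [[dx, dy, dz, turn], ...]. A call has exactly 10 rows; each row shifts and turns the commanded pose from where the row before left it, along the tool's axes as they then stand; what a row does not reach is not made up. A row lasts 1/8 s, in which the tool goes at most 62.5 mm and 10.7 degrees, less where a joint would pass 70% of its speed; a pose out of reach is approached as far as the arm can. A call is refused whole if a number of a shift passes 62.5 or a number of a turn 10.7, either way. A call with a gripper value outside its range is refused whole. "fingers" is the finger opening in mm, from 0 to 85.4, set as the call begins (left out, the last holds). The fingers move at their own pace and stop on an object; "grip_force" is the grip in N (left out, the last holds). Time passes only in rows, so rows that do not move let the fingers close, or fill a call up. It gives the time, the measured TCP pose, the force, the opening and the grip force at its end, in the units of the state.
- robot.get_obs(): the state, without advancing time (a new reading comes with each control period).
- robot.capture(name): name is "side" or "top"; returns the picture (400x640x3 uint8, red, green, blue); there is no depth.
- robot.camera_model(name): a dict with "mtx" (3x3 intrinsics, pixels), "cam_to_world" (4x4, takes a point from camera to world coordinates). Camera axes: x right, y down, z forward; pixel columns grow to the right and rows downward; lengths in mm; the calibration is good to about 2 mm. A picture is of the moment at which its call begins. camera_model takes no time and is no camera call.
- robot.sign_off(): hands the job in; it is judged then, once.
The state is a dict: "t": time; "joint_positions": joint angles; "joint_velocities": joint speeds; "tau": joint torques, N m; "ee_pos": TCP position; "eef_rot": TCP orientation; "wrist_force": force on the tool from outside, world axes, zero at the start; "ft_torque": the same for the moment, N m; "width": opening from 0.0 (shut) to 1.0 (fully open); "finger_force": force on a finger pad.
Only numpy, scipy, OpenCV 4.12 (cv2) and the standard library are available. Lean on these libraries where they do the work, as an engineer would, in place of code of your own. Each camera call takes 0.05 s, during which the arm holds its last target. There are 200 camera calls.

## Task

Take the biggest of the three pearls off the wooden rest and set it on the two rails between the jaws of the small bead vise. Then roll the vise's recessed thumbwheel with a fingertip until the jaws hold the pearl gently but securely: its sprung pad should give by about 2 to 3 mm, and must never be driven in all the way to its stop. Work the jaw only through the wheel, press the wheel no harder than it takes to roll it, and leave everything else where it is.

Things in the scene. Friction and masses are not known exactly. Their poses are not given: they have to be found in the camera images.
- pearl_center (a point): Centre of the biggest pearl, a white ball 24 mm in diameter, about 18 g. It sits in one of three 12 mm square cups in a row, 60 mm apart, on the wooden rest; the two other pearls are 17 mm across.
- rest: Wooden rest (fixed), 190 x 70 x 14 mm; origin at the centre of its underside, x along its row of cups (at x = -60, 0 and 60 mm). A seated 24 mm pearl has its centre 24.4 mm above the table.
- vise: Aluminium bead vise (fixed): deck 76 mm wide (x), from y = -70 to 140 mm, top 45 mm above the table, on a 96 x 230 x 6 mm foot. Origin at table level under the middle of the rails; y runs from the anvil past the sliding jaw to the thumbwheel. Both steel jaws are 18 mm wide (x), tops 79 mm above the table: fingers closing along x pass outside them.
- seat (a point): Where the pearl's centre goes: x = 0, y = 0 in the vise's frame, 60.8 mm above the table. Two steel rails along y, 6 mm high on the deck, 20 mm across outside and 14 mm inside, carry the pearl on their inner edges; it may roll freely along them between the jaws. The deck is bare outside the rails.
- anvil: The still jaw, a steel block; origin at deck level in the middle of its face (the face looks to the vise's +y). Set somewhere from 17 to 25 mm to the -y side of the seat; it does not give way at these forces. The pearl is to end up pinched against it.
- carriage: Sliding jaw, a steel block; origin 17 mm above the deck, 23 mm to the +y side of the seat at the start, its rear end 24 mm further to +y. It slides to the vise's -y, 1 mm for each 2 mm of thumbwheel rim, up to 36 mm, and stays where it is left.
- pad: Black pad, 16 mm wide, 4 mm thick, sprung on the front of the sliding jaw; origin 17 mm above the deck in the middle of its face (looking to -y), 20 mm to the +y side of the seat at the start and 3 mm ahead (-y) of the carriage's origin when free. Pressed, it gives back towards the carriage with 1.5 N per mm, at most 6 mm, then hits its stop.
- wheel_top (a point): Nominal top of the thumbwheel's rim, 95 mm to the +y side of the seat, 53 mm above the table; fixed to the vise, it does not turn. Only the top 8 mm of the wheel stands out of a slot in the deck; the true height differs by up to 2 mm either way from start to start: feel for it. The wheel end of the slide is sprung downward, about 3.5 N per mm, 4 mm at most. Over 18 N on the wheel harms it.
- wheel_slot (a point): Middle of the thumbwheel's slot, 8 mm below wheel_top at deck level, fixed to the vise. Knurled steel wheel, 48 mm in diameter, 12 mm wide, axis along the vise's x. Moving the rim's top to the vise's -y closes the jaw. This takes about 3 N along the rim, plus 0.75 N per mm of pad travel; friction is about 0.6, so press with some 7 to 11 N or the fingertip slips. It needs 26 to 42 mm of rim to meet the pearl and some 5 mm more to press the pad: several strokes of about 20 mm.
- small_a_center (a point): Centre of a smaller pearl, 17 mm in diameter, on the rest; leave alone.
- small_b_center (a point): Centre of the other smaller pearl, 17 mm in diameter, on the rest; leave alone.
- mug: Blue mug, 80 mm across, 90 mm high; bystander; origin under it.
- glue: Small bottle, 32 mm across, 90 mm high; bystander; origin under it.
- spool: Grey spool, 56 mm across, 22 mm high, lying flat; bystander.
- findings: Small glass jar, 48 mm across, 45 mm high; bystander.
- punch: Hand punch with a wooden handle, about 100 mm long, lying; bystander.
- notes: Yellow note pad, 76 x 76 x 8 mm; bystander.
- pearl: The same big pearl as a body (its axes mean nothing: it rolls; use its centre).

How it is judged:
By the outcome, as a careful person would: the job done as asked, in the order asked, and still so for the second after the job is handed in, with the robot touching nothing.
It also fails if it takes over 70 s, if anything falls off the work surface, if the arm or the gripper's body presses on something with over 40 N, if the wrist force passes 120 N, or if a joint passes its speed limit or range.

## Working session

There is one attempt and no reset: what is moved stays moved. The work goes in short steps, Python scripts to look and compute and a tool call to move; the robot and the scene stay as the last step left them, time stands still between calls to the robot, and variables do not carry over. Pictures are saved under pics/ and viewed, at most 10 in all, crops included, and the job is handed in when it is done.

Besides the shell and the picture viewer there is one more tool, called after "Call:" in YAML: its name, and indented under it one key for each argument. move_arm: Moves the arm, as the interface text tells. Its arguments: {"type":"object","properties":{"steps":{"type":"array"},"fingers":{"type":"number"},"grip_force":{"type":"number"}},"required":["steps"]}

```bash
mkdir -p pics; python3 - <<'E'
from cell import robot
import cv2,numpy as np
np.set_printoptions(precision=3,suppress=True)
for n in("side","top"):
    cv2.imwrite(f"pics/{n}0.png",robot.capture(n)[:,:,::-1]); m=robot.camera_model(n); print(n,m["mtx"],m["cam_to_world"])
print(robot.get_obs())
E
```

```text
side [[420.323   0.    314.438]
 [  0.    420.323 197.701]
 [  0.      0.      1.   ]] [[   0.964   -0.188    0.191  369.529]
 [  -0.267   -0.713    0.648 -655.579]
 [   0.014   -0.675   -0.737  792.268]
 [   0.       0.       0.       1.   ]]
top [[364.634   0.    322.277]
 [  0.    364.634 197.285]
 [  0.      0.      1.   ]] [[   0.011   -0.994    0.108  429.458]
 [  -1.      -0.012   -0.014   -8.865]
 [   0.015   -0.108   -0.994 1107.419]
 [   0.       0.       0.       1.   ]]
{'t': 0.1, 'joint_positions': array([-70.532,  18.   ,  -2.749,  69.339,  -0.001,  89.998]), 'joint_velocities': array([-0.064, -0.039,  0.17 , -0.171, -0.006, -0.013]), 'tau': array([ -0.001, -54.077,  34.054,   0.011,  -0.   ,   0.   ]), 'ee_pos': array([ 199.792, -565.212,  230.526]), 'eef_rot': array([-179.913,    0.001,   19.47 ]), 'wrist_force': array([-0.452,  1.001, -0.238]), 'ft_torque': array([-0.007, -0.033, -0.028]), 'finger_force': 0.0, 'width': 1.0004939931921537}
```

View pics/side0.png

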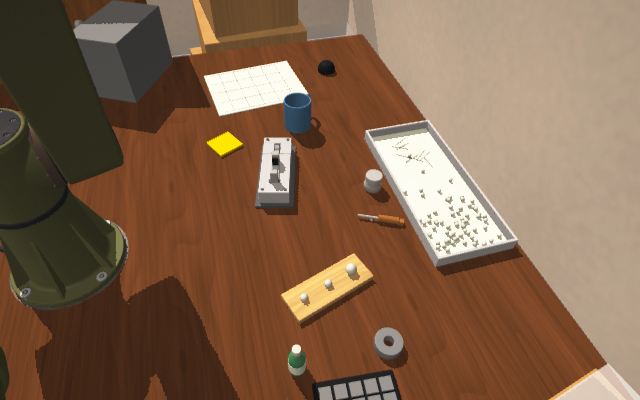

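View pics/top0.png

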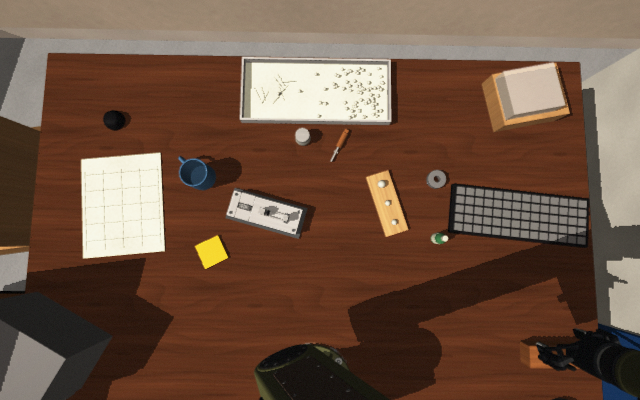

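The big pearl is near (352,270) in the side view and (382,184) in the top view. The vise is near (277,170) side and (267,212) top, and its wheel end appears to be one of the slots. I'll enlarge both.

```bash
python3 - <<'E'
import cv2,numpy as np
s=cv2.imread("pics/side0.png");t=cv2.imread("pics/top0.png")
def c(i,x,y,w,h,k):
    return cv2.resize(i[y:y+h,x:x+w],None,fx=k,fy=k,interpolation=cv2.INTER_CUBIC)
a=np.hstack([c(t,220,180,100,65,4),c(t,360,160,100,65,4)])
b=np.hstack([c(s,235,130,100,80,4),c(s,280,245,100,80,4)])
cv2.imwrite("pics/crop0.png",np.vstack([a,b]))
E
```

```text
(no output)
```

View pics/crop0.png

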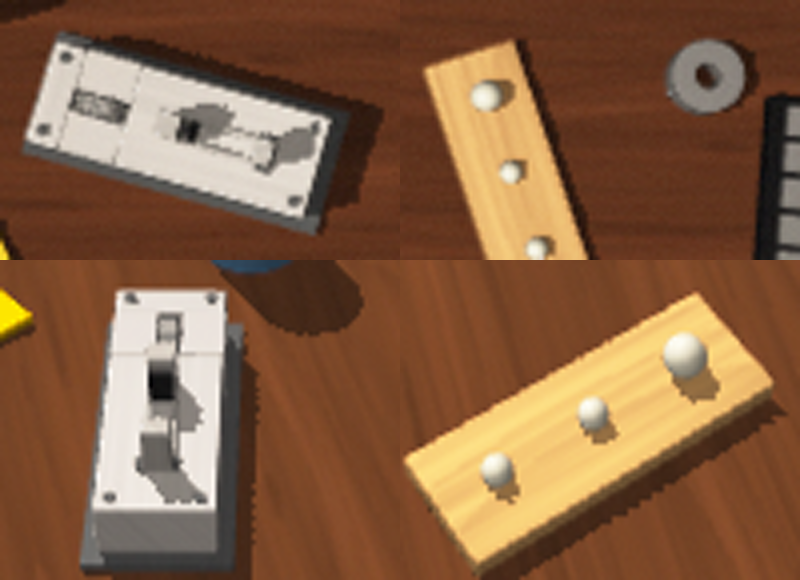

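```bash
cat > h.py <<'E'
from cell import robot
import cv2,numpy as np
np.set_printoptions(precision=1,suppress=True)
def P(n):
    m=robot.camera_model(n); return m["mtx"]@np.linalg.inv(m["cam_to_world"])[:3]
def tri(ps,pt):
    X=cv2.triangulatePoints(P("side"),P("top"),np.float64(ps).reshape(-1,2).T,np.float64(pt).reshape(-1,2).T); return (X[:3]/X[3]).T
def proj(n,X):
    q=P(n)@np.append(X,1); return q[:2]/q[2]
def onplane(n,p,z):
    m=robot.camera_model(n);T=m["cam_to_world"];d=T[:3,:3]@np.linalg.inv(m["mtx"])@[*p,1];o=T[:3,3]
    return o+d*(z-o[2])/d[2]
E
python3 - <<'E'
from h import *
p=tri([(351.3,269.3),(328.2,283.2),(304.2,297.5)],[(381.5,184),(388,203),(394.5,221.5)]);print(p)
S=lambda u,v:(235+u/4,130+(v-260)/4)
T=lambda u,v:(220+u/4,180+v/4)
t=[(67,57),(44,129),(315,128),(295,201),(98,106)];s=[(211,298),(131,298),(203,498),(110,496),(168,325)]
v=tri([S(*a) for a in s],[T(*a) for a in t]);print(v)
c=v[:4].mean(0);d=(v[0]+v[1]-v[2]-v[3])[:2];L=np.linalg.norm(d)/2;d/=np.linalg.norm(d)
print("c",c,"L",L,"yaw of y",np.degrees(np.arctan2(d[1],d[0])),"seat",c[:2]-35*d,"wheel",c[:2]+60*d)
for n,f,l in(("side",S,s),("top",T,t)):
    q=np.array([onplane(n,f(*a),45) for a in l]);c=q[:4].mean(0);d=(q[0]+q[1]-q[2]-q[3])[:2];d/=np.linalg.norm(d);print(n,c,np.degrees(np.arctan2(d[1],d[0])),c[:2]-35*d,q[4],c[:2]+60*d)
print(onplane("side",(351.3,269.3),24.4),onplane("top",(381.5,184),24.4))
print(robot.get_obs()["ee_pos"])
E
```

```text
[[ 589.1 -201.6   23.8]
 [ 531.8 -220.8   22.8]
 [ 475.7 -239.8   22.1]]
[[549.5 226.   47.7]
 [496.7 241.   46.7]
 [501.3  44.4  45.7]
 [447.1  57.9  48.4]
 [514.  201.5  51.3]]
c [498.7 142.3  47.1] L 188.77046613473598 yaw of y 74.9880056188456 seat [489.6 108.5] wheel [514.2 200.3]
side [498.9 144.6  45. ] 75.17583510647862 [489.9 110.8] [515.1 208.9  45. ] [514.2 202.6]
top [499.  142.6  45. ] 74.6981681186801 [489.7 108.9] [514.7 202.8  45. ] [514.8 200.5]
[ 588.9 -201.9   24.4] [ 589.2 -201.5   24.4]
[ 199.8 -565.2  230.5]
```

Call:
move_arm:
  steps:
    - [54.2, -23.6, 0, 0]
    - [54.2, -23.6, 0, 0]
    - [54.2, -23.6, 0, 0]
    - [54.2, -23.6, 0, 0]
    - [54.2, -23.6, 0, 0]
    - [54.2, -23.6, 0, 0]
    - [54.2, -23.6, 20, 0]
    - [54.2, -23.6, 50, 0]
    - [54.2, -23.6, 50, 0]
    - [0, 0, 20, 0]
  fingers: 46
  grip_force: 20

```text
t: 1.35
ee_pos: [573.1, -215.1, 107.4]
eef_rot: [-179.8, 0.1, 19.7]
wrist_force: [-0.9, 0.0, 0.0]
width: 0.539
finger_force: 0.0
```

Call:
move_arm:
  steps:
    - [0, 0, 0, 0]
    - [0, 0, 10, 0]
    - [0, 0, 10, 0]
    - [0, 0, 10, 0]
    - [0, 0, 0, 0]
    - [0, 0, 0, 0]
    - [0, 0, 0, 0]
    - [0, 0, 0, 0]
    - [0, 0, 0, 0]
    - [0, 0, 0, 0]

```text
t: 2.6
ee_pos: [572.5, -218.4, 80.7]
eef_rot: [180.0, -0.0, 19.5]
wrist_force: [0.3, -0.6, -0.1]
width: 0.539
finger_force: 0.0
```

```bash
python3 - <<'E'
from h import *
print(robot.get_obs())
a=robot.capture("side");b=robot.capture("top")
f=lambda i,x,y,w,h,k:cv2.resize(i[y:y+h,x:x+w,::-1],None,fx=k,fy=k,interpolation=cv2.INTER_CUBIC)
cv2.imwrite("pics/above.png",np.hstack([f(a,290,200,100,120,4),f(b,340,120,100,120,4)]))
E
```

```text
{'t': 2.6, 'joint_positions': array([-20.9,  24.8, -13.3,  51.9,  -0. , 139.6]), 'joint_velocities': array([-0.1, -0. , -0. , -0. , -0.1, -0.1]), 'tau': array([ -0. , -57.7,  30.5,  -0. ,   0. ,  -0. ]), 'ee_pos': array([ 572.5, -218.4,   80.7]), 'eef_rot': array([180. ,  -0. ,  19.5]), 'wrist_force': array([ 0.3, -0.6, -0.1]), 'ft_torque': array([ 0., -0., -0.]), 'finger_force': 0.0, 'width': 0.538519032778089}
```

View pics/above.png

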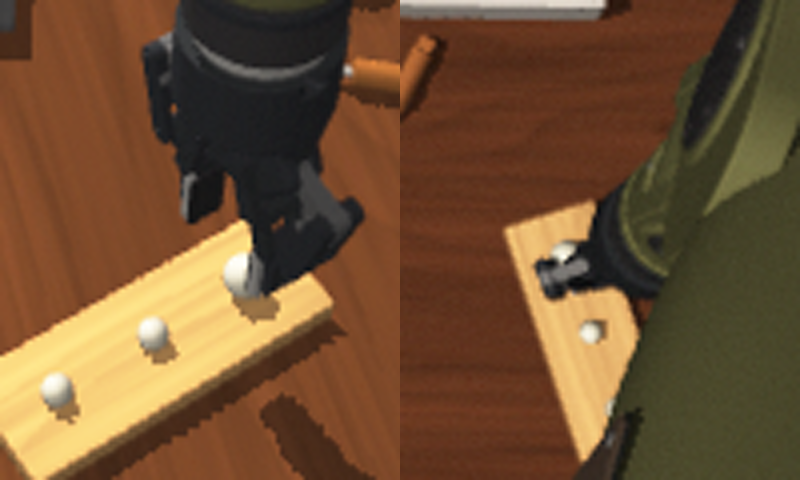

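Call:
move_arm:
  steps:
    - [10.6, -5.1, 0, 0]
    - [10.7, -5.2, 0, 0]
    - [0, 0, 0, 0]
    - [0, 0, 15, 0]
    - [0, 0, 15, 0]
    - [0, 0, 15, 0]
    - [0, 0, 8, 0]
    - [0, 0, 5, 0]
    - [0, 0, 3, 0]
    - [0, 0, 0, 0]

```text
t: 3.95
ee_pos: [589.2, -201.7, 19.7]
eef_rot: [180.0, -0.0, 19.5]
wrist_force: [0.2, -1.3, 0.5]
width: 0.538
finger_force: 0.0
```

Call:
move_arm:
  steps:
    - [0, 0, 2.5, 0]
    - [0, 0, 0, 0]
    - [0, 0, 0, 0]
    - [0, 0, 0, 0]
    - [0, 0, 0, 0]
    - [0, 0, 0, 0]
    - [0, 0, 0, 0]
    - [0, 0, 0, 0]
    - [0, 0, 0, 0]
    - [0, 0, 0, 0]
  fingers: 15
  grip_force: 25

```text
t: 5.2
ee_pos: [589.2, -201.4, 17.1]
eef_rot: [-180.0, -0.0, 19.5]
wrist_force: [-0.1, 4.8, 5.3]
width: 0.255
finger_force: 24.6
```

Call:
move_arm:
  steps:
    - [0, 0, -6, 0]
    - [0, 0, -12, 0]
    - [0, 0, -20, 0]
    - [0, 0, -25, 0]
    - [0, 0, -25, 0]
    - [0, 0, -12, 0]
    - [0, -15, 0, 0]
    - [1, -30, 0, 0]
    - [2, -35, 0, 0]
    - [2, -35, 0, 0]

```text
t: 6.45
ee_pos: [553.6, -89.8, 115.7]
eef_rot: [-179.9, 0.1, 19.5]
wrist_force: [-0.5, -0.1, 0.3]
width: 0.262
finger_force: 24.5
```

Call:
move_arm:
  steps:
    - [2, -35, 0, 0]
    - [2, -35, 0, 0]
    - [1, -35, 0, 0]
    - [0, -35, 0, 0]
    - [0, -35, 0, 0]
    - [0, -25, 0, 0]
    - [0, -11, 0, 0]
    - [0, 0, 0, -6]
    - [0, 0, 0, -9]
    - [0, 0, 0, -9]

```text
t: 7.7
ee_pos: [489.2, 108.7, 116.4]
eef_rot: [-180.0, 0.1, 43.7]
wrist_force: [0.5, -0.1, -0.2]
width: 0.256
finger_force: 24.5
```

Call:
move_arm:
  steps:
    - [0, 0, 0, -9]
    - [0, 0, 0, -9]
    - [0, 0, 0, -8]
    - [0, 0, 0, -5.5]
    - [0, 0, 0, 0]
    - [0, 0, 0, 0]
    - [0, 0, 0, 0]
    - [0, 0, 0, 0]
    - [0, 0, 0, 0]
    - [0, 0, 0, 0]

```text
t: 8.95
ee_pos: [489.9, 109.1, 117.1]
eef_rot: [180.0, -0.0, 75.0]
wrist_force: [-0.0, -0.1, -0.0]
width: 0.259
finger_force: 24.5
```

```bash
python3 - <<'E'
from h import *
o=robot.get_obs();print(o["t"],o["ee_pos"],o["eef_rot"],o["width"],o["finger_force"])
a=robot.capture("side");b=robot.capture("top")
f=lambda i,x,y,w,h,k:cv2.resize(i[y:y+h,x:x+w,::-1],None,fx=k,fy=k,interpolation=cv2.INTER_CUBIC)
cv2.imwrite("pics/over.png",np.hstack([f(a,225,90,100,120,4),f(b,220,140,100,120,4)]))
E
```

```text
8.95 [489.9 109.1 117.1] [180.  -0.  75.] 0.2588424566565816 24.516525864601135
```

View pics/over.png

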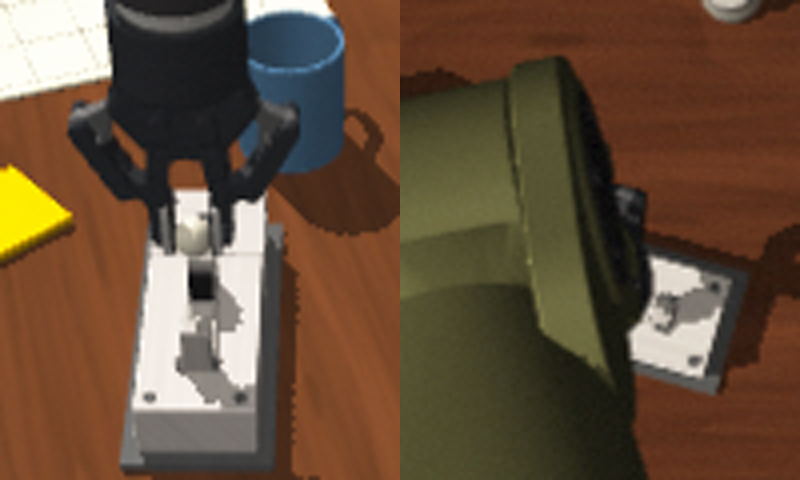

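The pearl is held between the pads at about (192,234) in the left crop, which is side pixel (273,148.5). I'll check it against the seat.

```bash
python3 - <<'E'
from h import *
for z in(122,124,126): print(onplane("side",(273,148.5),z))
u=np.array([np.cos(np.radians(75)),np.sin(np.radians(75))])
# check predicted pixels of seat / jaws at start
for y in(-20,0,20):
    X=np.array([*(np.array([489.7,109])+y*u),79]);print(y,proj("side",X),proj("top",X))
E
```

```text
[489.1 114.1 122. ]
[488.7 111.8 124. ]
[488.3 109.5 126. ]
-20 [274.2 168.5] [282.  216.7]
0 [274.7 162.9] [275.2 214.8]
20 [275.1 157.5] [268.4 212.8]
```

Call:
move_arm:
  steps:
    - [0, 0, 8, 0]
    - [0, 0, 12, 0]
    - [0, 0, 12, 0]
    - [0, 0, 12, 0]
    - [0, 0, 8, 0]
    - [0, 0, 5, 0]
    - [0, 0, 3, 0]
    - [0, 0, 1.5, 0]
    - [0, 0, 0, 0]
    - [0, 0, 0, 0]

```text
t: 10.3
ee_pos: [490.1, 109.2, 55.8]
eef_rot: [180.0, -0.0, 75.0]
wrist_force: [0.1, 0.2, -0.8]
width: 0.26
finger_force: 24.5
```

Call:
move_arm:
  steps:
    - [0, 0, 0.5, 0]
    - [0, 0, 0.5, 0]
    - [0, 0, 0.5, 0]
    - [0, 0, 0.5, 0]
    - [0, 0, 0, 0]
    - [0, 0, 0, 0]
    - [0, 0, 0, 0]
    - [0, 0, 0, 0]
    - [0, 0, 0, 0]
    - [0, 0, 0, 0]

```text
t: 11.55
ee_pos: [489.9, 109.1, 53.6]
eef_rot: [180.0, -0.0, 75.0]
wrist_force: [-0.1, -0.3, 2.0]
width: 0.258
finger_force: 24.6
```

Call:
move_arm:
  steps:
    - [0, 0, 0, 0]
    - [0, 0, 0, 0]
    - [0, 0, 0, 0]
    - [0, 0, 0, 0]
    - [0, 0, 0, 0]
    - [0, 0, -5, 0]
    - [0, 0, -10, 0]
    - [0, 0, -20, 0]
    - [0, 0, -30, 0]
    - [0, 0, -20, 0]
  fingers: 40

```text
t: 12.8
ee_pos: [490.6, 109.3, 140.8]
eef_rot: [179.9, -0.1, 75.0]
wrist_force: [1.0, 0.2, 0.3]
width: 0.47
finger_force: 0.0
```

Call:
move_arm:
  steps:
    - [0, 0, 0, 0]
    - [15, 0, 0, 0]
    - [25, 0, 0, 0]
    - [25, 0, 0, 0]
    - [20, 0, 0, 0]
    - [14, 0, 0, 0]
    - [0, 0, 0, 0]
    - [0, 0, 0, 0]
    - [0, 0, 0, 0]
    - [0, 0, 0, 0]
  fingers: 0

```text
t: 14.05
ee_pos: [515.5, 204.2, 138.7]
eef_rot: [180.0, -0.0, 74.9]
wrist_force: [-0.3, 1.1, 0.5]
width: -0.006
finger_force: 0.0
```

```bash
python3 - <<'E'
from h import *
o=robot.get_obs();print(o["t"],o["ee_pos"],o["eef_rot"],o["width"],o["wrist_force"])
a=robot.capture("side");b=robot.capture("top")
f=lambda i,x,y,w,h,k:cv2.resize(i[y:y+h,x:x+w,::-1],None,fx=k,fy=k,interpolation=cv2.INTER_CUBIC)
cv2.imwrite("pics/placed.png",np.hstack([f(a,240,120,66,90,6),f(b,225,180,66,90,6)]))
E
```

```text
14.05 [515.5 204.2 138.7] [180.   -0.   74.9] -0.005653688823020968 [-0.3  1.1  0.5]
```

View pics/placed.png

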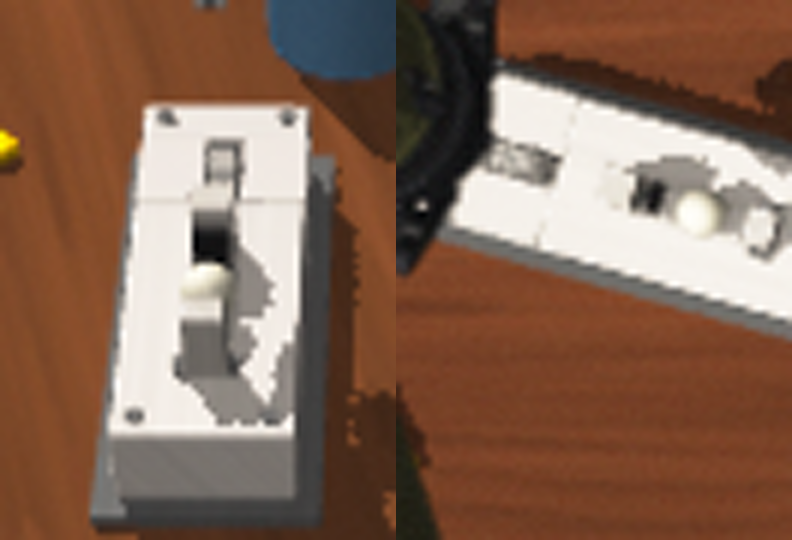

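The pearl is on the rails between the pad and the anvil: side crop (207,280), top crop (698,212). The wheel is clear at crop (525,160). Next I'll feel for the wheel top.

Call:
move_arm:
  steps:
    - [6, 0, 5, 0]
    - [0, 0, 15, 0]
    - [0, 0, 15, 0]
    - [0, 0, 15, 0]
    - [0, 0, 12, 0]
    - [0, 0, 10, 0]
    - [0, 0, 6, 0]
    - [0, 0, 2, 0]
    - [0, 0, 0, 0]
    - [0, 0, 0, 0]

```text
t: 15.4
ee_pos: [517.4, 210.7, 59.0]
eef_rot: [180.0, -0.0, 75.0]
wrist_force: [-0.4, 0.8, 0.6]
width: 0.0
finger_force: 0.0
```

Call:
move_arm:
  steps:
    - [0, 0, 0.5, 0]
    - [0, 0, 0.5, 0]
    - [0, 0, 0.5, 0]
    - [0, 0, 0.5, 0]
    - [0, 0, 0.5, 0]
    - [0, 0, 0.5, 0]
    - [0, 0, 0, 0]
    - [0, 0, 0, 0]
    - [0, 0, 0, 0]
    - [0, 0, 0, 0]

```text
t: 16.65
ee_pos: [517.1, 210.5, 55.6]
eef_rot: [180.0, -0.0, 75.0]
wrist_force: [0.5, -0.5, -0.3]
width: -0.001
finger_force: 0.0
```

Call:
move_arm:
  steps:
    - [0, 0, 0.5, 0]
    - [0, 0, 0.5, 0]
    - [0, 0, 0.5, 0]
    - [0, 0, 0.5, 0]
    - [0, 0, 0, 0]
    - [0, 0, 0, 0]
    - [0, 0, 0, 0]
    - [0, 0, 0, 0]
    - [0, 0, 0, 0]
    - [0, 0, 0, 0]

```text
t: 17.9
ee_pos: [517.1, 210.5, 53.6]
eef_rot: [-180.0, -0.0, 75.0]
wrist_force: [0.1, 0.9, -0.1]
width: 0.0
finger_force: 0.0
```

Call:
move_arm:
  steps:
    - [0, 0, 0.5, 0]
    - [0, 0, 0.5, 0]
    - [0, 0, 0.5, 0]
    - [0, 0, 0.5, 0]
    - [0, 0, 0, 0]
    - [0, 0, 0, 0]
    - [0, 0, 0, 0]
    - [0, 0, 0, 0]
    - [0, 0, 0, 0]
    - [0, 0, 0, 0]

```text
t: 19.15
ee_pos: [517.1, 210.5, 51.6]
eef_rot: [-180.0, 0.0, 75.0]
wrist_force: [-0.0, 0.1, 0.2]
width: 0.003
finger_force: 0.0
```

Call:
move_arm:
  steps:
    - [0, 0, 0.5, 0]
    - [0, 0, 0.5, 0]
    - [0, 0, 0.5, 0]
    - [0, 0, 0, 0]
    - [0, 0, 0, 0]
    - [0, 0, 0, 0]
    - [0, 0, 0, 0]
    - [0, 0, 0, 0]
    - [0, 0, 0, 0]
    - [0, 0, 0, 0]

```text
t: 20.4
ee_pos: [517.1, 210.5, 50.1]
eef_rot: [180.0, 0.0, 75.0]
wrist_force: [-1.1, -0.9, 4.3]
width: 0.002
finger_force: 2.1
```

Call:
move_arm:
  steps:
    - [0, 0, 0.7, 0]
    - [0, 0, 0.6, 0]
    - [0, 0, 0, 0]
    - [-1, 0, 0, 0]
    - [-2, 0, 0, 0]
    - [-2, 0, 0, 0]
    - [-2, 0, 0, 0]
    - [-2, 0, 0, 0]
    - [0, 0, 0, 0]
    - [0, 0, 0, 0]

```text
t: 21.65
ee_pos: [515.3, 203.5, 49.4]
eef_rot: [180.0, -0.2, 75.0]
wrist_force: [-1.1, 3.6, 6.9]
width: -0.002
finger_force: 3.2
```

Call:
move_arm:
  steps:
    - [0, 0, 0.8, 0]
    - [-1, 0, 0, 0]
    - [-2, 0, 0, 0]
    - [-2, 0, 0, 0]
    - [-2, 0, 0, 0]
    - [-2, 0, 0, 0]
    - [-2, 0, 0, 0]
    - [-2, 0, 0, 0]
    - [0, 0, 0, 0]
    - [0, 0, 0, 0]

```text
t: 22.9
ee_pos: [511.9, 190.7, 48.7]
eef_rot: [180.0, -0.2, 75.0]
wrist_force: [-1.4, 2.4, 8.1]
width: -0.003
finger_force: 3.6
```

```bash
cat > r.py <<'E'
from h import *
import sys
u=np.array([.2588,.9659])
F=[];X=[]
for i in range(int(sys.argv[1])):
    im=robot.capture(sys.argv[2] if len(sys.argv)>2 else "side");o=robot.get_obs();F.append(o["wrist_force"]);X.append(o["ee_pos"])
F=np.mean(F,0);X=np.mean(X,0)
print("t %.2f y %.2f z %.2f Ft %.2f Fn %.2f"%(o["t"],(X[:2]-[489.7,109])@u,X[2],F[:2]@u,F[2]))
cv2.imwrite("pics/last.png",im[:,:,::-1])
E
python3 r.py 5
```

```text
t 23.15 y 84.72 z 48.68 Ft 2.13 Fn 7.60
```

Call:
move_arm:
  steps:
    - [0, 0, -6, 0]
    - [7, 0, 0, 0]
    - [8, 0, 0, 0]
    - [7, 0, 0, 0]
    - [0, 0, 3, 0]
    - [0, 0, 2.9, 0]
    - [0, 0, 0, 0]
    - [-1, 0, 0, 0]
    - [-2, 0, 0, 0]
    - [-2, 0, 0, 0]

```text
t: 24.4
ee_pos: [516.4, 207.2, 49.1]
eef_rot: [180.0, -0.2, 75.0]
wrist_force: [-0.7, 4.2, 8.3]
width: 0.0
finger_force: 3.7
```

```bash
python3 r.py 3; python3 - <<'E'
import cv2
a=cv2.imread("pics/last.png")[120:210,240:306];b=cv2.imread("pics/placed.png")[:540,:396]
cv2.imwrite("pics/cmp.png",cv2.hconcat([b,cv2.resize(a,(396,540),interpolation=2)]))
E
```

```text
t 24.55 y 101.45 z 49.08 Ft 3.52 Fn 7.53
```

View pics/cmp.png

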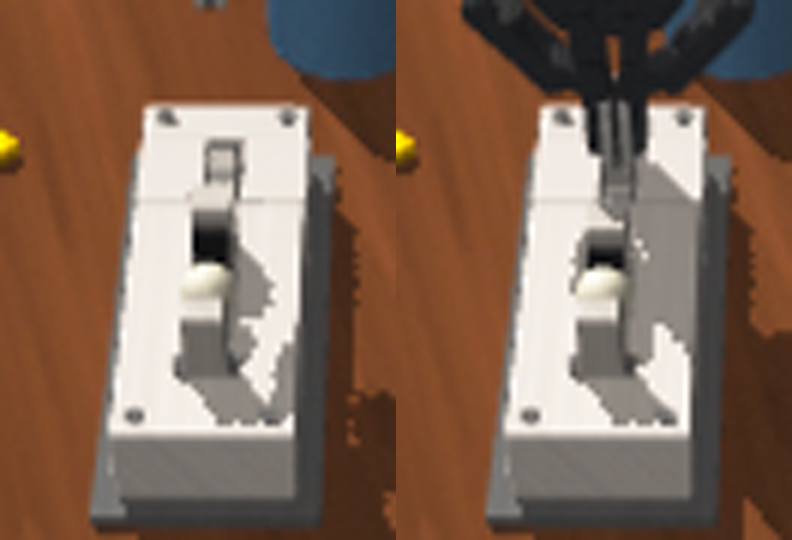

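Call:
move_arm:
  steps:
    - [0, 0, 0.5, 0]
    - [-1, 0, 0, 0]
    - [-1, 0, 0, 0]
    - [-1, 0, 0, 0]
    - [-1, 0, 0, 0]
    - [-1, 0, 0, 0]
    - [-1, 0, 0, 0]
    - [0, 0, 0, 0]
    - [0, 0, 0, 0]
    - [0, 0, 0, 0]

```text
t: 25.8
ee_pos: [514.9, 201.3, 48.7]
eef_rot: [180.0, -0.2, 75.0]
wrist_force: [-1.7, 4.1, 8.7]
width: -0.001
finger_force: 4.4
```

```bash
python3 r.py 4
```

```text
t 26.00 y 95.70 z 48.72 Ft 2.99 Fn 8.63
```

Call:
move_arm:
  steps:
    - [-1, 0, 0, 0]
    - [-1, 0, 0, 0]
    - [-1, 0, 0, 0]
    - [-1, 0, 0, 0]
    - [-1, 0, 0, 0]
    - [0, 0, 0, 0]
    - [0, 0, 0, 0]
    - [0, 0, 0, 0]
    - [0, 0, 0, 0]
    - [0, 0, 0, 0]

```text
t: 27.25
ee_pos: [513.6, 196.5, 48.7]
eef_rot: [180.0, -0.2, 75.0]
wrist_force: [-2.1, 2.9, 8.6]
width: -0.001
finger_force: 4.4
```

```bash
python3 r.py 4
```

```text
t 27.45 y 90.70 z 48.70 Ft 3.09 Fn 8.04
```

Call:
move_arm:
  steps:
    - [-1, 0, 0, 0]
    - [-1, 0, 0, 0]
    - [-1, 0, 0, 0]
    - [-1, 0, 0, 0]
    - [-1, 0, 0, 0]
    - [0, 0, 0, 0]
    - [0, 0, 0, 0]
    - [0, 0, 0, 0]
    - [0, 0, 0, 0]
    - [0, 0, 0, 0]

```text
t: 28.7
ee_pos: [512.2, 191.2, 48.5]
eef_rot: [180.0, -0.2, 75.0]
wrist_force: [-0.8, 3.1, 9.0]
width: -0.004
finger_force: 4.0
```

```bash
python3 r.py 6
```

```text
t 29.00 y 85.27 z 48.56 Ft 2.25 Fn 8.03
```

Call:
move_arm:
  steps:
    - [0, 0, -6, 0]
    - [6, 0, 0, 0]
    - [6, 0, 0, 0]
    - [5, 0, 0, 0]
    - [0, 0, 3, 0]
    - [0, 0, 3, 0]
    - [0, 0, 0, 0]
    - [0, 0, 0, 0]
    - [0, 0, 0, 0]
    - [0, 0, 0, 0]

```text
t: 30.25
ee_pos: [516.4, 207.0, 48.5]
eef_rot: [180.0, -0.1, 75.0]
wrist_force: [-1.9, 0.2, 9.9]
width: -0.002
finger_force: 4.9
```

```bash
python3 r.py 4
```

```text
t 30.45 y 101.63 z 48.55 Ft 0.08 Fn 9.86
```

Call:
move_arm:
  steps:
    - [-1, 0, 0, 0]
    - [-1, 0, 0, 0]
    - [-1, 0, 0, 0]
    - [0, 0, 0, 0]
    - [0, 0, 0, 0]
    - [0, 0, 0, 0]
    - [0, 0, 0, 0]
    - [0, 0, 0, 0]
    - [0, 0, 0, 0]
    - [0, 0, 0, 0]

```text
t: 31.7
ee_pos: [516.0, 205.4, 48.7]
eef_rot: [180.0, -0.2, 75.0]
wrist_force: [-2.1, 4.0, 8.5]
width: 0.001
finger_force: 4.4
```

```bash
python3 r.py 6; python3 - <<'E'
import cv2
a=cv2.imread("pics/last.png")[120:210,240:306];b=cv2.imread("pics/cmp.png")[:,396:]
cv2.imwrite("pics/cmp2.png",cv2.hconcat([b,cv2.resize(a,(396,540),interpolation=2)]))
E
```

```text
t 32.00 y 99.93 z 48.75 Ft 3.19 Fn 8.76
```

View pics/cmp2.png

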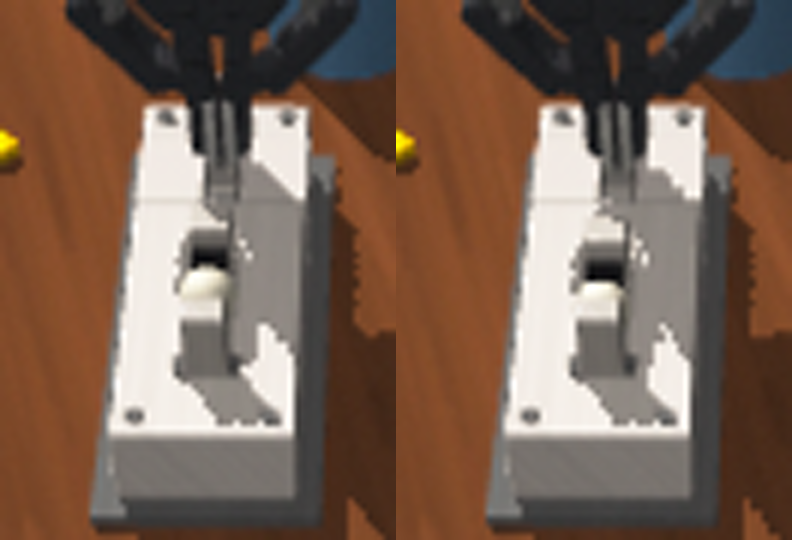

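The jaw and pearl have moved on, with the pearl now at about (600,292) and close to the anvil. Rim force is still at its free level, so I'll continue in 2 mm steps.

Call:
move_arm:
  steps:
    - [-0.7, 0, 0, 0]
    - [-0.7, 0, 0, 0]
    - [-0.6, 0, 0, 0]
    - [0, 0, 0, 0]
    - [0, 0, 0, 0]
    - [0, 0, 0, 0]
    - [0, 0, 0, 0]
    - [0, 0, 0, 0]
    - [0, 0, 0, 0]
    - [0, 0, 0, 0]

```text
t: 33.25
ee_pos: [515.5, 203.7, 48.7]
eef_rot: [180.0, -0.3, 75.0]
wrist_force: [-1.8, 4.3, 8.7]
width: -0.0
finger_force: 4.3
```

```bash
python3 r.py 6
```

```text
t 33.55 y 98.20 z 48.78 Ft 4.37 Fn 8.46
```

Call:
move_arm:
  steps:
    - [-0.7, 0, 0, 0]
    - [-0.7, 0, 0, 0]
    - [-0.6, 0, 0, 0]
    - [0, 0, 0, 0]
    - [0, 0, 0, 0]
    - [0, 0, 0, 0]
    - [0, 0, 0, 0]
    - [0, 0, 0, 0]
    - [0, 0, 0, 0]
    - [0, 0, 0, 0]

```text
t: 34.8
ee_pos: [515.1, 202.0, 48.8]
eef_rot: [180.0, -0.3, 75.0]
wrist_force: [-1.9, 5.0, 9.0]
width: -0.0
finger_force: 4.2
```

```bash
python3 r.py 6
```

```text
t 35.10 y 96.42 z 48.80 Ft 4.93 Fn 8.14
```

Rim force has risen from about 3.1 N to 4.9 N, so the pad has given by about 2.4 mm. I'll back off.

Call:
move_arm:
  steps:
    - [0, 0, -3, 0]
    - [0, 0, -6, 0]
    - [0, 0, -15, 0]
    - [0, 0, -25, 0]
    - [0, 0, -30, 0]
    - [0, 0, -30, 0]
    - [0, 0, -20, 0]
    - [20, 0, 0, 0]
    - [30, 0, 0, 0]
    - [30, 0, 0, 0]

```text
t: 36.35
ee_pos: [534.9, 278.5, 175.9]
eef_rot: [-180.0, 0.0, 75.0]
wrist_force: [-0.3, 0.5, -0.7]
width: -0.001
finger_force: 0.0
```

```bash
python3 - <<'E'
from h import *
a=robot.capture("side");b=robot.capture("top");o=robot.get_obs();print(o["t"],o["ee_pos"],o["wrist_force"])
f=lambda i,x,y,w,h,k:cv2.resize(i[y:y+h,x:x+w,::-1],None,fx=k,fy=k,interpolation=cv2.INTER_CUBIC)
cv2.imwrite("pics/end.png",np.hstack([f(a,240,120,66,90,6),f(b,225,180,66,90,6)]))
E
```

```text
36.45 [535.2 280.3 175.5] [ 0.3 -0.1 -0.5]
```

View pics/end.png

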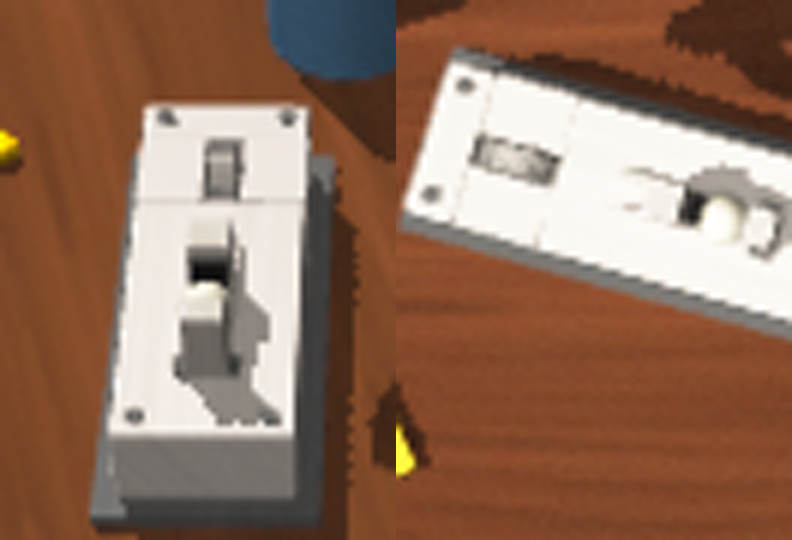

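```bash
python3 - <<'E'
from cell import robot
print(robot.sign_off())
E
```

```text
the job is handed in; nothing more can be done
None
```

I set the biggest pearl on the vise rails and rolled the wheel until the jaws held it. From the rise in rim force I estimate the pad gave about 2.4 mm; I did not measure it directly, and the job was handed in at about 36 s with the arm clear.

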